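Set the disc repair machine to seven and start it

ROBOT

A 6-joint arm with a two-finger parallel gripper is mounted at the origin on a cart in front of the work surface, level with it; the furniture and walls round the work are solid. World frame = base frame: x ahead of the robot, y to its left, z up, the work surface at z = 0. Lengths are in m, angles in rad, forces in N, time in s.
With the tool pointing down it reaches from about 0.225 to 0.725 m from the base axis. Payload 3.1 kg.
Tool frame: the origin (TCP) lies on the mounting face of the last link; the fingertips stand 173 mm ahead of it and the grasp point (between the pads) lies 155 mm ahead of it; z points along the fingers, y is the line along which they close (so a half turn about z gives the same grasp; the last joint's range is limited). The gripper opens to 85 mm and grips with 20 to 120 N. Pads are 22 mm wide; open, the fingers measure 114 mm over their backs; the gripper's body (76 mm by 85 mm) begins 54 mm behind the grasp point. The pads swing forward as they close: fully open they stand 13 mm farther back than shut.
Start: joints at [1.03, 0.048, 0.099, 1.622, 0, 1.443], TCP at [0.211, 0.481, 0.405] pointing down, gripper open.
Joint ranges: [-2.91, 2.91], [-0.99, 1.94], [-1.21, 1.42], [-2.12, 2.29], [-1.49, 1.47], [-3.14, 3.14]. Speed limits (rad/s): [2.79, 2.79, 3.14, 3.14, 3.14, 3.14].

INTERFACE

Orientations are given as a rotation vector (axis times angle).
In Python, from station import ctrl gives the robot as it stands. The module is installed in compiled form; this text tells all that it offers.
- The arm moves only by the shell command python3 -m jog 'ROWS' [FORCE]. ROWS is a JSON object of lists of equal length, an entry for each row: "fingers": the finger opening in mm, from 0 to 85.4; "translation": the shift along the tool's x, y, z in mm, a list of three; "spin": the turn about the tool's z in degrees. A call has 1 to 20 rows; each row is the pose to reach, as a shift and turn from the pose commanded when the call began, along the tool's axes at that moment; what a row does not reach only later rows make up. A row lasts 1/12 s, in which the tool goes at most 41.7 mm and 7.16 degrees, less where a joint would pass 70% of its speed; a pose out of reach is approached as far as the arm can. A call with a gripper value outside its range is refused whole. The fingers move at their own pace and stop on an object; FORCE is the grip in N (left out, the last holds). Time passes only in rows, so rows that repeat a pose let the fingers close. It gives the time, the measured TCP pose, the force, the opening and the grip force at its end, in the units of the state.
- ctrl.get_obs(): the state, without advancing time (a new reading comes with each control period).
- ctrl.read_camera(name): name is "side" or "top" or "wrist"; returns a dict with "frame" (400x640x3 uint8, red, green, blue), "intrinsics" (3x3 intrinsics, pixels), "world_from_camera" (4x4, takes a point from camera to world coordinates); the wrist camera has in their place "T_tool_cam" (4x4, takes a point from camera to tool coordinates, whose origin is the TCP and whose axes are the flange's). Camera axes: x right, y down, z forward; pixel columns grow to the right and rows downward; lengths in m; the calibration is good to about 2 mm. A picture is of the moment at which its call begins: read the wrist's pose just before it. There is no depth.
- ctrl.close_job(): hands the job in; it is judged then, once.
The state is a dict: "t": time; "joint_positions": joint angles; "joint_velocities": joint speeds; "effort": joint torques, N m; "tcp_pos": TCP position; "tcp_rot": TCP orientation; "ft_force": force on the tool from outside, world axes, zero at the start; "ft_torque": the same for the moment, N m; "opening": opening from 0.0 (shut) to 1.0 (fully open); "finger_force": force on a finger pad.
Only numpy, scipy, OpenCV 4.12 (cv2) and the standard library are available. Lean on these libraries where they do the work, as an engineer would, in place of code of your own. Each camera call takes 0.05 s, during which the arm holds its last target. There are 200 camera calls.

TASK

A scratched disc lies ready in the disc repair machine. Set the polishing dial to seven, that is seven clicks clockwise from its anticlockwise stop (the sliding pointer then stands at the seventh line after the first), let go of it so that it rests in that click, and only then push the clear lid fully shut, which starts the machine. Leave the disc case, the mug and the roll of tape where they are.

Things in the scene. Friction and masses are not known exactly. Their poses are not given: they have to be found in the camera images.
- polisher: The disc repair machine: a white bench housing with a sloped front panel and a flat deck behind it, 270 mm deep, 250 mm wide, 94 mm high at the deck. It does not move. x points from its front to its back, z up; origin on the worktop. The clear lid covers the disc on the deck. On the panel: the dial (left of centre) and the pointer scale (right). The panel is clear for 60 mm round the dial's axis.
- dial_axis (a point): Point fixed to the machine where the axis of the black click dial meets the sloped panel. z points out of the panel along the axis, leaning 25 degrees from vertical towards the machine's front; x points up the slope, y to the left. It does not turn with the dial. Dial: a skirt of 84 mm diameter with a grip bar across; 11 click positions, 0 to 10, 24 degrees apart, a stop at each end.
- dial_face (a point): Same axes as dial_axis, 16 mm further out: centre of the skirt's top face. From it the grip bar, centred on the axis, stands up 22 mm; it is 84 mm long and 14 mm wide, one end narrower with a white line. This does not turn with the dial. At position 0 the white-lined end points 120 degrees left (anticlockwise) of straight up the slope, at 5 straight up; turning clockwise counts up.
- pointer (a joint): Position (m) of the small steel pointer in the slot at the right of the panel, driven by the dial: 0.005 per click, 0 at position 0 (first, lowest line), 0.035 at seven, 0.050 at ten (last line); lines 5 mm apart, first, sixth and eleventh longer. Clicks come from a sprung ball: turning on takes up to 0.2 N m; past half way (12 degrees) the dial jumps into the next, short of it it springs back.
- lid (a joint): Opening angle of the clear lid about its hinge at the back of the machine: 0 is fully shut, grows as the front edge rises (rad). The hinge is stiff: the lid stays where it is left; pushing on its front edge takes 1 to 3 N. It stops hard at 0.
- lid_hinge (a point): Middle of the lid's hinge line on the machine; fixed. x points away from the front of the machine, y along the hinge to the left, z up. It lies 97 mm above the worktop.
- lid_edge (a point): Middle of the lid's front edge on its outer face: a grey strip 18 mm wide and 166 mm long along the edge, centred here. It moves with the lid; when shut it lies 131 mm in front of the hinge line and 37 mm above it. z is the outward normal of the lid's outer face. The lid is a clear box cover 140 mm deep, 166 mm wide, 34 mm high.
- case: Flat disc case lying loose to the right of the machine, 190 x 135 x 15 mm, origin at the centre of its underside. A bystander.
- mug: White mug, 79 mm wide, 110 mm over the handle, 94 mm high, origin at the centre of its underside, standing left of the machine. A bystander.
- tape_roll: Roll of adhesive tape lying flat, 96 mm across, 25 mm high, origin at the centre of its underside, at the left front. A bystander.

How it is judged:
By the outcome, as a careful person would: the job done as asked, in the order asked, and still so for the second after the job is handed in, with the robot touching nothing.
It also fails if it takes over 72 s, if anything falls off the work surface, if the arm or the gripper's body presses on something with over 40 N, if the wrist force passes 120 N, or if a joint passes its speed limit or range.

## Working session

There is one attempt and no reset: what is moved stays moved. The work goes in short steps, Python scripts to look and compute and a shell command to move; the robot and the scene stay as the last step left them, time stands still between calls to the robot, and variables do not carry over. Pictures are saved under pics/ and viewed, at most 10 in all, crops included, and the job is handed in when it is done.

```bash
mkdir -p pics
python3 - <<'E'
from station import ctrl
import cv2,numpy as np
o=ctrl.get_obs();print(o)
for n in("side","top"):
    c=ctrl.read_camera(n);cv2.imwrite(f"pics/{n}0.png",c["frame"][:,:,::-1]);print(n,c["intrinsics"],c["world_from_camera"])
    np.savez(f"{n}.npz",**c)
E
```

```text
{'t': 0.0, 'joint_positions': array([ 1.03022297e+00,  4.87099281e-02,  9.75804543e-02,  1.62197331e+00,
       -1.84527668e-05,  1.44299512e+00]), 'joint_velocities': array([ 0.00100302,  0.00098513, -0.00045447,  0.00099488,  0.00176504,
        0.00071149]), 'effort': array([-1.65894712e-04, -3.38780665e+01,  3.20017076e+01,  2.03315285e-02,
       -2.29278858e-04,  2.39269775e-05]), 'tcp_pos': array([0.21051013, 0.48071969, 0.4035292 ]), 'tcp_rot': array([-0.64363592, -3.07419618,  0.00343124]), 'ft_force': array([-0.16622336, -0.35007108, -0.21240354]), 'ft_torque': array([-0.0063129 ,  0.00661544,  0.00077673]), 'finger_force': 0.0, 'opening': 1.0019775468198626}
side [[456.70807323   0.         321.5111961 ]
 [  0.         456.70807323 196.01474864]
 [  0.           0.           1.        ]] [[ 0.85192197 -0.35744985  0.38269905  0.15484316]
 [-0.52321916 -0.55073629  0.65033164 -0.69063108]
 [-0.02169469 -0.75426729 -0.65620896  0.87356019]
 [ 0.          0.          0.          1.        ]]
top [[427.74546756   0.         321.66901199]
 [  0.         427.74546756 200.03034327]
 [  0.           0.           1.        ]] [[ 0.00846915 -0.99140994  0.1305167   0.42085672]
 [-0.99994026 -0.00929854 -0.00574656  0.04793707]
 [ 0.00691081 -0.13046024 -0.99142946  1.35949322]
 [ 0.          0.          0.          1.        ]]
```

View pics/side0.png

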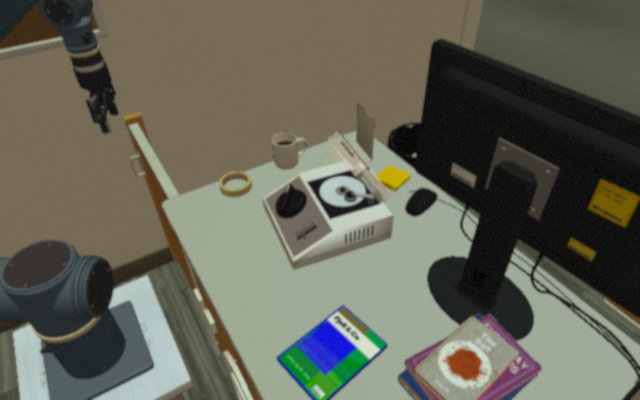

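View pics/top0.png

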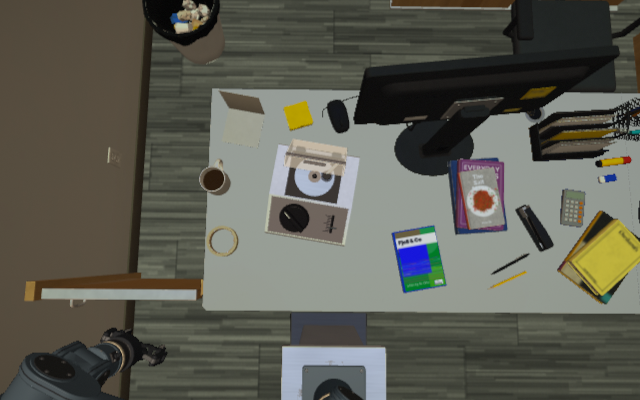

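The side view shows the machine round (325,210), with the dial at (291,200) and the lid standing open near (348,152). In the top view the dial is at (293,218), the lid strip is near (320,145), and a wooden panel spans (25..200, 290) beside the gripper. I'll enlarge both views next.

```bash
cat > h.py <<'E'
import numpy as np,cv2
from scipy.spatial.transform import Rotation as R
def ray(n,u,v):
    c=np.load(n+".npz");K=c["intrinsics"];T=c["world_from_camera"]
    d=T[:3,:3]@np.linalg.solve(K,[u,v,1.]);return T[:3,3],d/np.linalg.norm(d)
def onz(n,u,v,z):
    o,d=ray(n,u,v);return o+d*(z-o[2])/d[2]
def tri(a,b):
    (o1,d1),(o2,d2)=ray("top",*a),ray("side",*b)
    s=np.linalg.lstsq(np.c_[d1,-d2],o2-o1,rcond=None)[0]
    p,q=o1+d1*s[0],o2+d2*s[1];return (p+q)/2,np.linalg.norm(p-q)
def proj(n,p):
    c=np.load(n+".npz");T=c["world_from_camera"];q=c["intrinsics"]@(T[:3,:3].T@(np.asarray(p)-T[:3,3]));return q[:2]/q[2]
E
python3 - <<'E'
from h import *
t=cv2.imread("pics/top0.png")[132:252,260:365];s=cv2.imread("pics/side0.png")[125:270,255:400]
a=cv2.resize(t,(420,480),interpolation=3);b=cv2.resize(s,(480,480) if 0 else (380,380),interpolation=3)
im=np.zeros((480,800,3),np.uint8);im[:,:420]=a;im[:380,420:]=b;cv2.imwrite("pics/m.png",im)
print("panel ends", tri((200,285),(175,193)),tri((30,285),(135,118)))
E
```

```text
panel ends (array([ 0.31760224,  0.4205999 , -0.00121702]), np.float64(0.023369239495562712)) (array([ 0.32163178,  0.9581904 , -0.01935904]), np.float64(0.003754840419676331))
```

View pics/m.png

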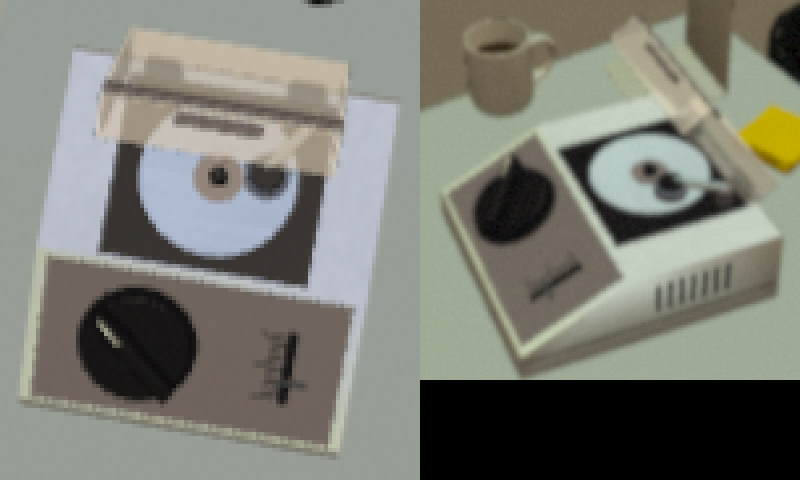

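The dial's white end points about 70° left of up the slope, so it's near position 2, with the dial centre at top crop (137,345). The lid stands well open: a dark slot on it shows at top crop (220,125) and side crop (660,62).

Run:
```python
from h import *
T=lambda x,y:(260+x/4-.4,132+y/4-.4)
S=lambda x,y:(255+(x-420)*145/380-.3,125+y*145/380-.3)
P=dict(FL=((20,400),(443,195)),FR=((338,455),(520,350)),dial=((137,345),(513,210)),panTL=((45,253),(540,133)),panTR=((354,305),(622,278)),disc=((218,177),(650,170)),slot=((220,125),(660,62)),lidA=((97,137),(613,25)),lidB=((130,28),(613,25)),lidC=((338,178),(690,130)),BR=((397,98),(780,238)))
r={}
for k,(a,b) in P.items():
    p,e=tri(T(*a),S(*b));r[k]=p;print(k,p.round(3),round(e,4))
print("BL,BR deck",onz("top",*T(72,47),.094),onz("top",*T(397,98),.094))
```

```text
FL [0.497 0.214 0.038] 0.0051
FR [ 0.457 -0.03   0.052] 0.0049
dial [0.537 0.124 0.067] 0.0017
panTL [0.605 0.192 0.09 ] 0.0063
panTR [ 0.565 -0.038  0.093] 0.0004
disc [0.66  0.063 0.106] 0.0036
slot [0.67  0.061 0.233] 0.0009
lidA [0.665 0.142 0.23 ] 0.0087
lidB [0.704 0.135 0.233] 0.0671
lidC [ 0.641 -0.021  0.219] 0.0099
BR [ 0.723 -0.071  0.088] 0.0025
BL,BR deck [0.75969018 0.17581083 0.094     ] [ 0.72261938 -0.07080062  0.094     ]
```

```bash
cat >> h.py <<'E'
def toolshift(o,p,tip=0.173):
    "mm shift in tool axes to bring fingertip point to p"
    Rm=R.from_rotvec(o["tcp_rot"]).as_matrix()
    return (Rm.T@(np.asarray(p)-o["tcp_pos"])-[0,0,tip])*1000
E
python3 - <<'E'
from h import *
from station import ctrl
o=ctrl.get_obs();print(R.from_rotvec(o["tcp_rot"]).as_matrix().round(3));print(ctrl.read_camera("wrist")["T_tool_cam"].round(3))
print(toolshift(o,[.50,.12,.23]), [onz("top",260+137/4-.4,132+345/4-.4,z).round(4) for z in (.08,.085)])
E
```

```text
[[-0.916  0.401 -0.001]
 [ 0.401  0.916 -0.002]
 [ 0.    -0.002 -1.   ]]
[[ 0.    -0.962 -0.274  0.069]
 [ 1.    -0.     0.001  0.   ]
 [-0.001 -0.274  0.962  0.03 ]
 [ 0.     0.     0.     1.   ]]
[-409.91474283 -213.94603796    0.95183289] [array([0.5346, 0.1235, 0.08  ]), array([0.5342, 0.1232, 0.085 ])]
```

```bash
python3 -m jog '{"fingers":[0,0,0,0,0,0,0,0,0,0,0,0,0,0,0,0,0],"translation":[[-25,-13,0],[-55,-28,0],[-85,-44,0],[-115,-60,0],[-145,-75,0],[-175,-91,0],[-205,-107,0],[-235,-122,0],[-265,-138,0],[-295,-153,0],[-325,-169,0],[-350,-182,0],[-375,-195,0],[-395,-206,0],[-410,-214,0],[-410,-214,0],[-410,-214,0]],"spin":[-1,-2,-3,-4,-5,-6,-7,-8,-9,-10,-11,-12,-13,-14,-15,-15,-15]}' 40
python3 - <<'E'
from h import *
from station import ctrl
o=ctrl.get_obs();c=ctrl.read_camera("wrist")
T=np.eye(4);T[:3,:3]=R.from_rotvec(o["tcp_rot"]).as_matrix();T[:3,3]=o["tcp_pos"]
np.savez("w1.npz",intrinsics=c["intrinsics"],world_from_camera=T@c["T_tool_cam"])
cv2.imwrite("pics/w1.png",c["frame"][:,:,::-1])
for z in(.08,.085):print(proj("w1",onz("top",293.85,217.85,z)))
E
```

```text
t: 1.57
tcp_pos: [0.5005, 0.1197, 0.4041]
tcp_rot: [-0.24, -3.131, -0.0]
ft_force: [-0.0, -0.5, 0.6]
opening: 0.001
finger_force: 0.0
[326.86552658 218.40553397]
[326.63330587 219.74858143]
```

View pics/w1.png

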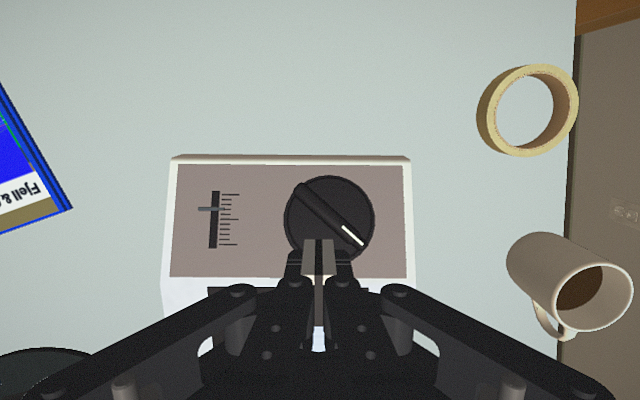

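The wrist view (robot side up) shows the dial centre at (330,218), the bar tail at (300,187) and the white end at (365,245), about 48° left of up. The pointer is at y=209, with the scale running from 194 to 244. Both give position 3, so I need 4 more clicks, and I'll push the tail end round with closed fingertips.

```bash
cat >> h.py <<'E'
yaw=np.arctan2(-.149,.989)
MX=np.array([np.cos(yaw),np.sin(yaw),0]);MY=np.array([-np.sin(yaw),np.cos(yaw),0]);MZ=np.array([0,0,1.])
SX=MX*np.cos(.4363)+MZ*np.sin(.4363);N=-MX*np.sin(.4363)+MZ*np.cos(.4363)
E
python3 - <<'E'
from h import *
from station import ctrl
o=ctrl.get_obs()
# yaw check: panel front edge in wrist picture
p=onz("w1",411,160,.045);q=onz("w1",170,157,.045);print("yaw",np.degrees(np.arctan2(*((p-q)[:2]*[-1,1]))),p,q)
a=onz("w1",405,277,.092);b=onz("w1",170,277,.092);print(a,b)
C=(onz("w1",330,218,.085)+onz("top",293.85,217.85,.085))/2
F=np.array([.474,.0927,0]);print("C",C,"mx",(C-F)@MX,"my",(C-F)@MY,"front mx",(p-F)@MX,"panel top mx",(a-F)@MX,(b-F)@MX)
np.save("C.npy",C)
for s in (.030,):
  for A in (105,132,150,165,180,195,210,223):
    t=np.radians(A);e=np.cos(t)*SX-np.sin(t)*MY;tg=-np.sin(t)*SX-np.cos(t)*MY
    P=C+s*e-.018*tg+[0,0,.010];print(A,toolshift(o,P).round(0),P.round(3))
E
```

```text
yaw -9.49809671489736 [0.49730431 0.21726467 0.045     ] [ 0.45655022 -0.02632192  0.045     ]
[0.60199955 0.19046428 0.092     ] [ 0.56683327 -0.03635811  0.092     ]
C [0.5335389  0.12491064 0.085     ] mx 0.0540758818911541 my 0.04072106525096138 front mx 0.004487107613167614 panel top mx 0.11200664583023055 0.11102388888412368
105 [-42. -24. 132.] [0.537 0.09  0.099]
132 [-27. -25. 139.] [0.522 0.092 0.092]
150 [-18. -21. 143.] [0.514 0.097 0.088]
165 [-11. -16. 147.] [0.508 0.103 0.085]
180 [ -6.  -9. 149.] [0.504 0.111 0.082]
195 [ -2.  -0. 150.] [0.502 0.12  0.081]
210 [ -1.   9. 151.] [0.502 0.129 0.08 ]
223 [ -2.  17. 151.] [0.504 0.137 0.081]
```

```bash
python3 -m jog '{"fingers":[0,0,0,0,0,0,0,0,0,0,0],"translation":[[-15,-8,30],[-30,-17,60],[-42,-24,90],[-42,-24,105],[-42,-24,112],[-42,-24,118],[-42,-24,123],[-42,-24,127],[-42,-24,130],[-42,-24,132],[-42,-24,132]],"spin":[0,0,0,0,0,0,0,0,0,0,0]}'
```

```text
t: 2.53
tcp_pos: [0.5383, 0.0905, 0.2731]
tcp_rot: [0.237, 3.132, 0.0]
ft_force: [0.4, -0.8, 0.4]
opening: 0.004
finger_force: 0.0
```

```bash
python3 -m jog '{"fingers":[0,0,0,0,0,0,0,0,0,0,0,0],"translation":[[4,0,2],[8,0,4],[12,-1,6],[15,-1,7],[18,0,8],[21,2,10],[24,3,11],[27,5,13],[29,6,14],[31,8,15],[34,11,16],[34,11,16]],"spin":[0,0,0,0,0,0,0,0,0,0,0,0]}'
cat > look.py <<'E'
import sys;from h import *
from station import ctrl
o=ctrl.get_obs();c=ctrl.read_camera("wrist")
T=np.eye(4);T[:3,:3]=R.from_rotvec(o["tcp_rot"]).as_matrix();T[:3,3]=o["tcp_pos"]
n=sys.argv[1];np.savez(n+".npz",intrinsics=c["intrinsics"],world_from_camera=T@c["T_tool_cam"])
cv2.imwrite(f"pics/{n}.png",c["frame"][:,:,::-1])
E
python3 look.py w2
```

```text
t: 3.53
tcp_pos: [0.5084, 0.105, 0.2591]
tcp_rot: [0.239, 3.123, -0.008]
ft_force: [4.0, -5.8, 4.0]
opening: 0.002
finger_force: 3.7
```

View pics/w2.png

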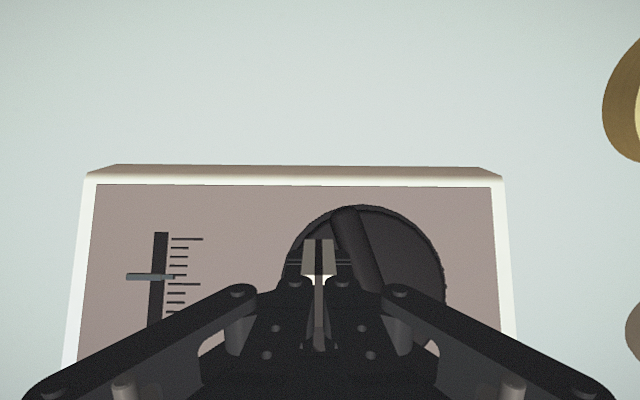

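The pointer at y=276 is on the fifth line (239, 248, 257, 266, 275), so the dial is at position 4. The finger is in contact with the bar, which lags my model by about 13°. I'll keep pushing.

```bash
python3 -m jog '{"fingers":[0,0,0,0,0,0,0,0,0,0,0],"translation":[[1,3,0],[3,6,1],[5,9,1],[6,13,2],[6,16,2],[7,19,3],[7,22,3],[7,25,3],[6,28,3],[6,30,3],[6,30,3]],"spin":[0,0,0,0,0,0,0,0,0,0,0]}'
python3 look.py w3
```

```text
t: 4.5
tcp_pos: [0.5026, 0.1338, 0.2527]
tcp_rot: [-0.241, -3.125, 0.019]
ft_force: [-6.2, -10.3, 3.4]
opening: -0.003
finger_force: 5.4
```

View pics/w3.png

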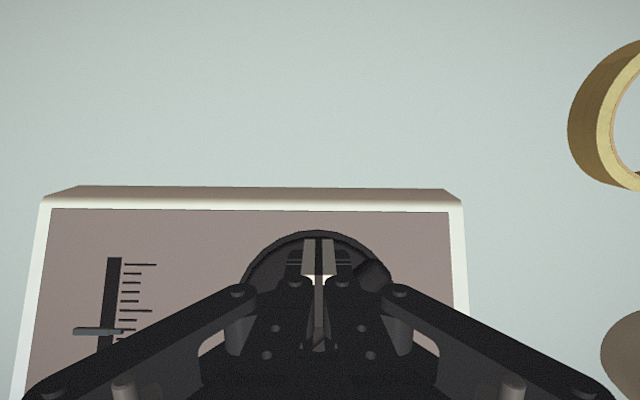

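The pointer is at about y=330, with the first line at 265 and the long sixth line near 310. I'll measure this from pixel profiles.

Run:
```python
import cv2
im=cv2.imread("pics/w3.png")[240:355,60:175]
cv2.imwrite("pics/w3c.png",cv2.resize(im,(575,575),interpolation=cv2.INTER_CUBIC))
```

```text
(no output)
```

View pics/w3c.png

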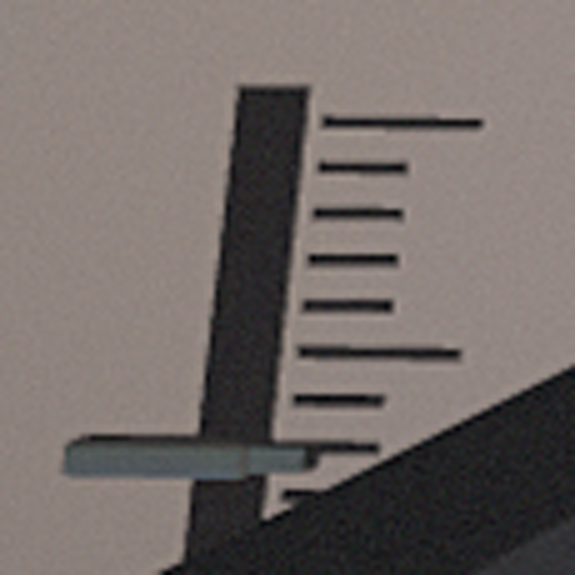

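The pointer tip at crop y≈458 is on the eighth line (448, i.e. seven), slightly past it because the finger is still pressing. I'll back off anticlockwise, lift away and check.

```bash
python3 -m jog '{"fingers":[0,0,0,0,0,0,0,0,0,0,0,0,0,0],"translation":[[1,-3,0],[2,-6,0],[3,-10,0],[3,-13,-1],[2,-16,-4],[2,-16,-15],[2,-16,-35],[2,-16,-60],[2,-16,-85],[2,-16,-110],[2,-16,-135],[2,-16,-150],[2,-16,-150],[2,-16,-150]],"spin":[0,0,0,0,0,0,0,0,0,0,0,0,0,0]}'
python3 look.py w4
python3 - <<'E'
from h import *
from station import ctrl
w=cv2.imread("pics/w4.png")[130:290,150:430];w=cv2.resize(w,(784,448),interpolation=2)
cv2.imwrite("pics/w4c.png",w)
for n in("side","top"):
    c=ctrl.read_camera(n);np.savez(f"{n}.npz",**c);cv2.imwrite(f"pics/{n}1.png",c["frame"][:,:,::-1])
E
```

```text
t: 5.72
tcp_pos: [0.5009, 0.1216, 0.4058]
tcp_rot: [0.236, 3.128, 0.002]
ft_force: [-0.3, -0.1, -0.8]
opening: -0.0
finger_force: 0.0
```

View pics/w4c.png

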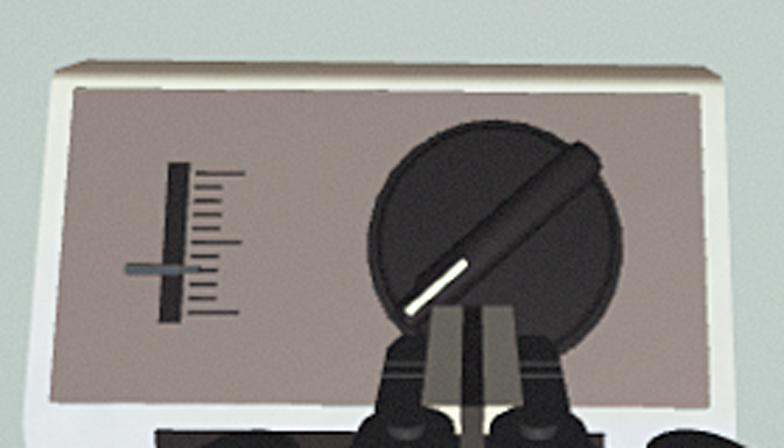

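The pointer stands on the second line after the long sixth (crop y≈269), which is seven. The white end is about 48° right and the gripper is clear of the dial. Next I'll move behind and above the open lid's front edge.

```bash
python3 -m jog '{"fingers":[0,0,0,0,0,0,0,0,0,0,0,0,0,0,0,0],"translation":[[0,0,-20],[0,0,-45],[-20,-4,-52],[-45,-8,-52],[-70,-12,-52],[-95,-17,-52],[-120,-22,-52],[-145,-26,-52],[-170,-30,-52],[-190,-33,-52],[-190,-33,-42],[-190,-33,-25],[-190,-33,-8],[-190,-33,8],[-190,-33,18],[-190,-33,18]],"spin":[0,0,0,0,0,0,0,0,0,0,0,0,0,0,0,0]}'
python3 - <<'E'
from h import *
from station import ctrl
c=ctrl.read_camera("side");cv2.imwrite("pics/s2.png",cv2.resize(c["frame"][80:280,230:430,::-1],(600,600),interpolation=2))
E
```

```text
t: 7.2
tcp_pos: [0.6778, 0.0607, 0.403]
tcp_rot: [0.235, 3.123, 0.001]
ft_force: [-21.5, -0.3, 48.1]
opening: 0.005
finger_force: 25.1
```

View pics/s2.png

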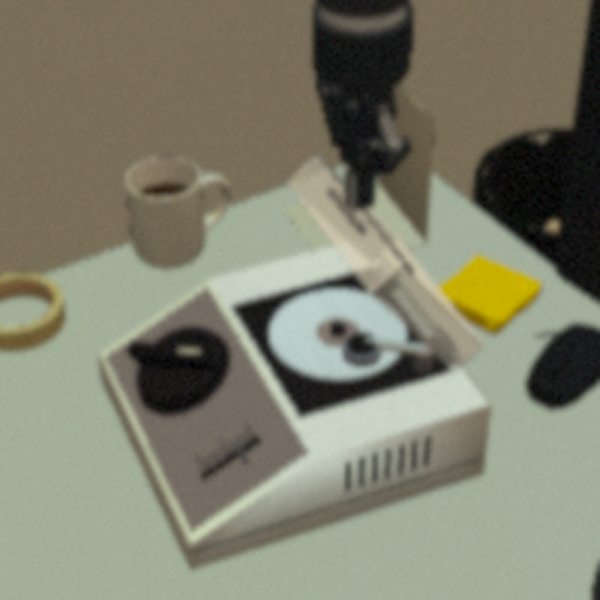

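The wrist force is about 52 N. The fingertip is resting on the lid's front wall, so the lid is more open than I assumed and the points I measured were the rim. I'll lift off and re-estimate the angle.

```bash
python3 -m jog '{"fingers":[0,0,0,0,0],"translation":[[0,0,-15],[0,0,-35],[0,0,-50],[0,0,-60],[0,0,-60]],"spin":[0,0,0,0,0]}'
python3 - <<'E'
from h import *
from station import ctrl
F=np.array([.474,.0927,0])
T=lambda x,y:(260+x/4-.4,132+y/4-.4)
for k,a,z in(("outerL",(130,28),.232),("outerR",(350,60),.232),("rimL",(97,137),.226),("rimR",(338,178),.226),("hingeline?",(105,88),.21),("hl2",(340,125),.21)):
    p=onz("top",*T(*a),z);print(k,p.round(3),"mx %.3f my %.3f"%((p-F)@MX,(p-F)@MY))
# shape of the lid in side view: predicted pixels for candidate opening angles
s=lambda q:((q-[230,80])*3).round(0)
for th in(60,75,90,100,110):
  for hx in(.20,.215,.23):
    t=np.radians(th);f=lambda fr,up,y:F+MX*(hx-(fr*np.cos(t)-up*np.sin(t)))+MZ*(.097+fr*np.sin(t)+up*np.cos(t))+MY*y
    pts=[f(.131,.037,.083),f(.131,.003,.083),f(.131,.037,-.083),f(.131,.003,-.083)]
    print(th,hx,[tuple((4*(proj("top",p)+.4-[260,132])).round(0)) for p in pts],[tuple(((proj("side",p)+.3-[255,125])*380/145+[420,0]).round(0)) for p in pts])
E
```

```text
t: 7.67
tcp_pos: [0.6834, 0.0602, 0.4472]
tcp_rot: [0.237, 3.13, 0.0]
ft_force: [-0.3, 0.1, 0.4]
opening: 0.003
finger_force: 0.0
outerL [0.736 0.123 0.232] mx 0.255 my 0.069
outerR [ 0.716 -0.026  0.232] mx 0.257 my -0.082
rimL [0.662 0.144 0.226] mx 0.178 my 0.079
rimR [ 0.636 -0.019  0.226] mx 0.176 my -0.086
hingeline? [0.7   0.141 0.21 ] mx 0.216 my 0.081
hl2 [ 0.676 -0.021  0.21 ] mx 0.216 my -0.082
60 0.2 [(np.float64(88.0), np.float64(152.0)), (np.float64(83.0), np.float64(199.0)), (np.float64(332.0), np.float64(191.0)), (np.float64(324.0), np.float64(237.0))] [(np.float64(592.0), np.float64(28.0)), (np.float64(564.0), np.float64(50.0)), (np.float64(666.0), np.float64(124.0)), (np.float64(635.0), np.float64(148.0))]
60 0.215 [(np.float64(92.0), np.float64(131.0)), (np.float64(86.0), np.float64(178.0)), (np.float64(335.0), np.float64(169.0)), (np.float64(327.0), np.float64(216.0))] [(np.float64(606.0), np.float64(24.0)), (np.float64(579.0), np.float64(46.0)), (np.float64(681.0), np.float64(120.0)), (np.float64(651.0), np.float64(143.0))]
60 0.23 [(np.float64(95.0), np.float64(
[... 3482 characters left out ...]
11.0)), (np.float64(747.0), np.float64(109.0))]
110 0.215 [(np.float64(122.0), np.float64(-20.0)), (np.float64(113.0), np.float64(19.0)), (np.float64(358.0), np.float64(17.0)), (np.float64(352.0), np.float64(57.0))] [(np.float64(709.0), np.float64(16.0)), (np.float64(681.0), np.float64(14.0)), (np.float64(792.0), np.float64(107.0)), (np.float64(762.0), np.float64(105.0))]
110 0.23 [(np.float64(125.0), np.float64(-41.0)), (np.float64(116.0), np.float64(-2.0)), (np.float64(361.0), np.float64(-4.0)), (np.float64(355.0), np.float64(36.0))] [(np.float64(722.0), np.float64(13.0)), (np.float64(694.0), np.float64(10.0)), (np.float64(806.0), np.float64(102.0)), (np.float64(777.0), np.float64(101.0))]
```

The lid is about 75° open, with its outer edge at machine x≈211 mm, z≈233 mm. I need to come down further behind it.

```bash
python3 -m jog '{"fingers":[0,0,0,0,0,0,0,0,0],"translation":[[-13,0,0],[-26,0,0],[-26,0,10],[-26,0,20],[-26,0,30],[-26,0,40],[-26,0,50],[-26,0,56],[-26,0,56]],"spin":[0,0,0,0,0,0,0,0,0]}'
```

```text
t: 8.42
tcp_pos: [0.7087, 0.0563, 0.3853]
tcp_rot: [-0.236, -3.126, 0.001]
ft_force: [-0.4, -0.9, -0.7]
opening: -0.001
finger_force: 0.0
```

```bash
python3 -m jog '{"fingers":[0,0,0,0,0,0,0,0,0,0,0,0,0,0,0,0,0,0],"translation":[[6,0,-6],[13,0,-11],[24,0,-11],[35,0,-10],[46,0,-8],[57,0,-5],[67,0,-2],[77,0,3],[87,0,9],[96,0,15],[104,0,22],[112,0,30],[119,0,38],[125,0,48],[130,0,58],[135,0,67],[139,0,78],[139,0,78]],"spin":[0,0,0,0,0,0,0,0,0,0,0,0,0,0,0,0,0,0]}'
```

```text
t: 9.92
tcp_pos: [0.5702, 0.0774, 0.3113]
tcp_rot: [-0.236, -3.131, 0.0]
ft_force: [-0.9, 0.0, -0.9]
opening: 0.001
finger_force: 0.0
```

```bash
python3 -m jog '{"fingers":[0,0,0,0,0,0,0],"translation":[[0,0,3],[0,0,6],[0,0,9],[0,0,12],[0,0,14],[0,0,14],[0,0,14]],"spin":[0,0,0,0,0,0,0]}'
```

```text
t: 10.5
tcp_pos: [0.5717, 0.0771, 0.2975]
tcp_rot: [-0.237, -3.132, 0.0]
ft_force: [0.1, 1.3, 0.2]
opening: -0.0
finger_force: 0.0
```

Run:
```python
from h import *
from station import ctrl
a=ctrl.read_camera("side")["frame"][80:280,230:430,::-1];b=ctrl.read_camera("top")["frame"][120:260,250:375,::-1]
w=ctrl.read_camera("wrist")["frame"][:,:,::-1]
im=np.zeros((600,800,3),np.uint8);im[:400,:400]=cv2.resize(a,(400,400),interpolation=2);im[:448,400:]=cv2.resize(b,(400,448),interpolation=2);im[400:,:320]=cv2.resize(w,(320,200))
cv2.imwrite("pics/s3.png",im)
```

```text
(no output)
```

View pics/s3.png

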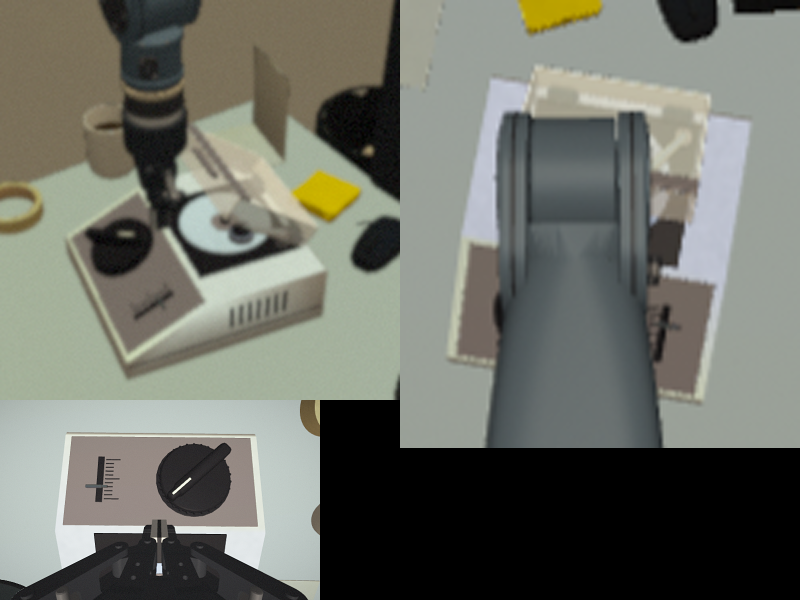

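The finger slipped off the edge: the lid is now about 53° open (outer edge near (690,195) in the top crop) with the tip in front of it. The dial still reads seven in the wrist view. I'll clear forward, lift over and push again further inboard.

```bash
python3 -m jog '{"fingers":[0,0,0,0,0,0,0,0,0,0,0,0,0,0,0,0,0,0,0],"translation":[[10,0,-4],[20,0,-8],[28,0,-20],[32,0,-45],[32,0,-75],[32,0,-105],[32,0,-135],[20,0,-150],[-5,0,-150],[-30,0,-150],[-55,0,-150],[-80,0,-150],[-100,0,-150],[-108,0,-140],[-108,0,-120],[-108,0,-105],[-108,0,-92],[-108,0,-80],[-108,0,-80]],"spin":[0,0,0,0,0,0,0,0,0,0,0,0,0,0,0,0,0,0,0]}'
```

```text
t: 12.23
tcp_pos: [0.6773, 0.0611, 0.3743]
tcp_rot: [-0.236, -3.127, 0.0]
ft_force: [-0.5, -0.5, -1.5]
opening: -0.001
finger_force: 0.0
```

```bash
python3 -m jog '{"fingers":[0,0,0,0,0,0,0,0],"translation":[[10,0,1],[20,0,1],[28,0,4],[35,0,7],[44,0,12],[52,0,17],[59,0,23],[59,0,23]],"spin":[0,0,0,0,0,0,0,0]}'
```

```text
t: 12.9
tcp_pos: [0.6187, 0.0702, 0.3554]
tcp_rot: [-0.236, -3.132, -0.0]
ft_force: [0.8, -0.0, 0.2]
opening: 0.002
finger_force: 0.3
```

```bash
python3 -m jog '{"fingers":[0,0,0,0,0,0,0],"translation":[[4,0,4],[7,0,9],[11,0,15],[15,0,20],[20,0,24],[20,0,28],[20,0,28]],"spin":[0,0,0,0,0,0,0]}'
python3 - <<'E'
from h import *
from station import ctrl
import numpy as np
# lid outline change against the first side picture: colour in a strip over the right lid part
c=ctrl.read_camera("top");t0=cv2.imread("pics/top0.png").astype(int);d=np.abs(c["frame"][:,:,::-1].astype(int)-t0).sum(2)[130:215,334:352]
print((d>60).sum(1))
f=c["frame"][130:215,336:342].mean(1).astype(int);print(f[::2].tolist())
E
```

```text
t: 13.48
tcp_pos: [0.5995, 0.0729, 0.3251]
tcp_rot: [-0.237, -3.129, 0.0]
ft_force: [-0.6, -0.6, 0.3]
opening: -0.004
finger_force: 0.0
[ 0  0  0  0  0  0  0  0  0  0  0  0  0  0  0  0  1  7 13 12 12 11  7  7
  8  7  9 10 13 13 11 12 12 12  9  8  9 11  9  9  9  9  9  9  8  9  9  8
  7  7  7  8  8  6  6  6  7  7  7  5  5  5  5  6  6  6  6  6  5  5  5  5
  1  0  0  0  0  0  0  0  0  0  0  0  0]
[[20, 19, 19], [51, 53, 51], [154, 160, 154], [154, 160, 154], [154, 160, 154], [154, 160, 154], [154, 161, 154], [154, 160, 154], [154, 161, 154], [154, 161, 154], [154, 161, 154], [164, 170, 163], [173, 176, 172], [162, 167, 166], [166, 174, 176], [175, 179, 176], [189, 195, 193], [185, 192, 190], [166, 172, 170], [164, 170, 169], [165, 170, 169], [165, 171, 170], [165, 171, 170], [167, 172, 172], [170, 174, 175], [171, 176, 177], [173, 179, 180], [174, 178, 178], [173, 178, 179], [178, 184, 188], [178, 183, 186], [172, 174, 176], [158, 150, 147], [156, 149, 147], [153, 148, 149], [149, 148, 152], [165, 167, 176], [187, 191, 202], [179, 182, 188], [117, 108, 100], [114, 103, 95], [114, 104, 95], [114, 104, 96]]
```

```bash
cat >> h.py <<'E'
F=np.array([.474,.0927,0])
def lidpt(th,fr,up,y,hx=.209):
    t=np.radians(th);return F+MX*(hx-(fr*np.cos(t)-up*np.sin(t)))+MZ*(.097+fr*np.sin(t)+up*np.cos(t))+MY*y
E
python3 - <<'E'
from h import *
for th in(0,5,10,15,20,25,30,40,53):print(th,[proj("top",lidpt(th,*q)).round(1).tolist() for q in((.131,.037,-.075),(.113,.037,-.075),(.131,.003,-.075))])
E
```

```text
0 [[333.3, 214.7], [334.3, 208.6], [332.9, 215.8]]
5 [[333.7, 213.0], [334.6, 206.9], [333.1, 215.2]]
10 [[334.1, 211.0], [335.0, 205.0], [333.3, 214.2]]
15 [[334.5, 208.6], [335.4, 202.8], [333.6, 212.9]]
20 [[335.0, 206.0], [335.8, 200.3], [333.9, 211.3]]
25 [[335.5, 203.0], [336.3, 197.6], [334.3, 209.3]]
30 [[336.1, 199.7], [336.8, 194.6], [334.7, 207.0]]
40 [[337.4, 192.3], [337.9, 188.0], [335.7, 201.4]]
53 [[339.1, 181.6], [339.5, 178.7], [337.3, 192.6]]
```

Run:
```python
from h import *
for hx in(.25,.255):
 for th in(0,5,10,15,20,25,55,60):print(hx,th,[proj("top",lidpt(th,*q,hx)).round(1).tolist() for q in((.131,.037,-.075),(.113,.037,-.075),(.131,.003,-.075),(-.009,.037,-.083))])
```

```text
0.25 0 [[335.5, 200.7], [336.5, 194.7], [335.1, 202.2], [345.5, 154.4]]
0.25 5 [[335.9, 199.0], [336.8, 192.9], [335.3, 201.5], [345.7, 153.4]]
0.25 10 [[336.3, 196.8], [337.2, 190.9], [335.5, 200.4], [345.8, 152.5]]
0.25 15 [[336.7, 194.4], [337.6, 188.6], [335.8, 199.0], [345.9, 151.7]]
0.25 20 [[337.2, 191.6], [338.1, 186.0], [336.1, 197.2], [346.0, 150.9]]
0.25 25 [[337.8, 188.5], [338.5, 183.2], [336.5, 195.1], [346.1, 150.2]]
0.25 55 [[341.7, 165.2], [342.0, 162.7], [339.8, 176.5], [346.4, 147.7]]
0.25 60 [[342.4, 160.8], [342.6, 158.9], [340.4, 172.6], [346.4, 147.6]]
0.255 0 [[335.8, 199.0], [336.7, 193.0], [335.3, 200.6], [345.8, 152.8]]
0.255 5 [[336.1, 197.3], [337.1, 191.2], [335.5, 199.8], [345.9, 151.8]]
0.255 10 [[336.5, 195.1], [337.4, 189.2], [335.8, 198.7], [346.1, 150.9]]
0.255 15 [[337.0, 192.6], [337.9, 186.9], [336.1, 197.3], [346.2, 150.0]]
0.255 20 [[337.5, 189.8], [338.3, 184.3], [336.4, 195.5], [346.3, 149.2]]
0.255 25 [[338.1, 186.7], [338.8, 181.5], [336.8, 193.4], [346.4, 148.5]]
0.255 55 [[342.0, 163.4], [342.3, 160.9], [340.1, 174.7], [346.6, 146.1]]
0.255 60 [[342.7, 159.0], [342.9, 157.1], [340.7, 170.9], [346.6, 146.0]]
```

The strip now sits at top rows 194–200, so the lid is nearly shut and the hinge is really at machine x≈250 mm. I'll press straight down on the strip.

```bash
python3 -m jog '{"fingers":[0,0,0,0,0,0,0,0,0,0],"translation":[[-3,0,0],[-6,0,0],[-6,0,5],[-6,0,10],[-6,0,14],[-6,0,18],[-6,0,22],[-6,0,25],[-6,0,25],[-6,0,25]],"spin":[0,0,0,0,0,0,0,0,0,0]}'
```

```text
t: 14.37
tcp_pos: [0.6055, 0.072, 0.3069]
tcp_rot: [0.236, 3.13, -0.0]
ft_force: [-8.5, 0.8, 18.0]
opening: 0.002
finger_force: 9.1
```

The tip stopped hard at z=0.134 with 18 N, which is exactly the shut height. I'll lift off, clear the lid and check the strip and pointer numerically.

```bash
python3 -m jog '{"fingers":[0,0,0,0,0,0,0,0,0,0,0,0,0,0,0,0],"translation":[[0,0,-6],[0,0,-15],[0,0,-35],[0,0,-60],[0,0,-90],[0,0,-120],[15,20,-130],[35,40,-130],[55,60,-130],[75,80,-130],[95,100,-130],[115,120,-130],[135,135,-130],[155,150,-130],[160,150,-130],[160,150,-130]],"spin":[0,0,0,0,0,0,0,0,0,0,0,0,0,0,0,0]}'
python3 - <<'E'
from h import *
from station import ctrl
o=ctrl.get_obs();c=ctrl.read_camera("top")
f=c["frame"][184:212,334:340].mean(1).astype(int);print([(184+i,*r) for i,r in enumerate(f.tolist())])
s=ctrl.read_camera("side")
cv2.imwrite("pics/end_top.png",c["frame"][:,:,::-1]);cv2.imwrite("pics/end_side.png",s["frame"][:,:,::-1])
# front-wall rows in the side picture vs prediction
for th in(0,5,10):print(th,[proj("side",lidpt(th,.131,.037,y,.25)).round(1).tolist() for y in(.083,-.083)],[proj("side",lidpt(th,.113,.037,y,.25)).round(1).tolist() for y in(-.06,)])
a=cv2.imread("pics/top0.png").astype(int);b=c["frame"][:,:,::-1].astype(int);d=np.abs(a-b).sum(2)>60
for k,(x0,x1,y0,y1) in dict(mug=(195,235,155,200),tape=(200,243,222,260),case=(388,450,222,296)).items():print(k,d[y0:y1,x0:x1].sum())
E
```

```text
t: 15.7
tcp_pos: [0.4696, 0.2451, 0.4317]
tcp_rot: [-0.233, -3.133, 0.0]
ft_force: [0.0, 0.2, -0.2]
opening: -0.003
finger_force: 0.0
[(184, 166, 171, 177), (185, 166, 171, 177), (186, 166, 171, 177), (187, 166, 171, 177), (188, 167, 172, 177), (189, 168, 173, 178), (190, 171, 176, 181), (191, 172, 178, 183), (192, 172, 178, 184), (193, 173, 179, 185), (194, 173, 178, 183), (195, 162, 160, 160), (196, 149, 139, 133), (197, 151, 139, 131), (198, 153, 141, 134), (199, 155, 144, 136), (200, 156, 145, 138), (201, 134, 126, 121), (202, 109, 106, 104), (203, 150, 151, 157), (204, 183, 186, 196), (205, 191, 196, 203), (206, 172, 173, 177), (207, 133, 126, 123), (208, 114, 104, 95), (209, 114, 103, 95), (210, 114, 103, 95), (211, 114, 104, 95)]
0 [[304.6, 169.7], [329.9, 208.4]] [[332.8, 200.5]]
5 [[305.7, 166.0], [331.3, 204.5]] [[334.2, 197.1]]
10 [[307.2, 162.2], [333.0, 200.5]] [[335.9, 193.7]]
mug 88
tape 1394
case 0
```

Run:
```python
from h import *
a=cv2.imread("pics/side1.png").astype(int);b=cv2.imread("pics/end_side.png").astype(int);z=cv2.imread("pics/side0.png").astype(int)
D=lambda p,q,x0,x1,y0,y1:((np.abs(p-q).sum(2)>60)[y0:y1,x0:x1].sum())
print("pointer 7 vs now",D(a,b,294,322,218,245),"start vs now",D(z,b,294,322,218,245))
print("dial 7 vs now",D(a,b,274,310,178,220),"start vs now",D(z,b,274,310,178,220))
print("mug,tape side",D(z,b,268,306,128,170),D(z,b,216,254,168,197))
from station import ctrl;o=ctrl.get_obs();print(proj("top",o["tcp_pos"]))
```

```text
pointer 7 vs now 0 start vs now 1
dial 7 vs now 16 start vs now 133
mug,tape side 0 0
[228.2883362  232.14508291]
```

```bash
python3 look.py w5
python3 - <<'E'
from h import *
im=cv2.imread("pics/w5.png");C=np.load("C.npy")
for k in range(5,10):
    t=np.radians(-120+24*k);p=[C+r*(np.cos(t)*SX-np.sin(t)*MY)+.022*N for r in (.018,.03,.038)]
    q=[proj("w5",x).round().astype(int) for x in p]
    print(k,[(x.tolist(),int(im[max(0,x[1]-2):x[1]+3,max(0,x[0]-2):x[0]+3].max()) if 0<=x[0]<640 and 0<=x[1]<400 else None) for x in q])
E
```

```text
5 [([209, 270], 60), ([208, 283], 61), ([208, 291], 193)]
6 [([202, 269], 64), ([196, 280], 64), ([192, 288], 176)]
7 [([196, 264], 255), ([186, 273], 255), ([180, 278], 236)]
8 [([192, 258], 60), ([181, 261], 179), ([173, 264], 171)]
9 [([192, 250], 57), ([180, 249], 181), ([172, 248], 171)]
```

The white line lies exactly at position 7, the lid is shut and nothing is touched.

```bash
python3 -c "
from station import ctrl
print(ctrl.close_job())"
```

```text
the job is handed in; nothing more can be done
None
```

I handed the job in at about 16 s: the dial rests at seven and the lid was then pushed fully shut (a brief ~52 N fingertip push on the lid and one slip came first), with the case, mug and tape unmoved in the images.

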